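Push the chopping board home into its corner stop

ROBOT

A 6-joint arm with a two-finger parallel gripper is mounted at the origin on a cart in front of the work surface, level with it; the furniture and walls round the work are solid. World frame = base frame: x ahead of the robot, y to its left, z up, the work surface at z = 0. Lengths are in m, angles in rad, forces in N, time in s.
With the tool pointing down it reaches from about 0.375 to 0.975 m from the base axis. Payload 3.8 kg.
Tool frame: the origin (TCP) lies midway between the tips of the shut fingers; the grasp point (between the pads) lies 19 mm behind it; x points along the fingers, z is the direction in which the jaws open and shut, and the axes are right-handed (so a half turn about x gives the same grasp; the last joint's range is limited). The gripper opens to 85 mm and grips with 20 to 120 N. Pads are 22 mm wide; open, the fingers measure 114 mm over their backs; the gripper's body (76 mm by 85 mm) begins 54 mm behind the grasp point. The pads swing forward as they close: fully open they stand 13 mm farther back than shut.
Start: joints at [-1.375, 0.264, 1.604, -0, 1.274, -0.037], TCP at [0.156, -0.657, 0.231] pointing down, gripper open.
Joint ranges: [-2.63, 2.63], [-0.94, 2.18], [0.31, 2.57], [-1.31, 4.45], [0, 2.66], [-2.55, 2.55]. Speed limits (rad/s): [2.57, 2.57, 3.14, 3.14, 3.14, 3.14].

INTERFACE

Orientations are given as a unit quaternion [x, y, z, w].
In Python, from station import bot, optics gives the robot as it stands.
- The arm moves only by the shell command python3 -m creep 'ROWS' [FORCE]. ROWS is a JSON object of lists of equal length, an entry for each row: "offset": the shift along the tool's x, y, z in m, a list of three; "delta_rot": the turn, a rotation vector about the tool's x, y, z in rad, a list of three; "fingers": the opening in per cent of the stroke, from 0 (shut) to 100 (fully open). In form: {"offset": [[dx, dy, dz], ...], "delta_rot": [[rx, ry, rz], ...], "fingers": [fingers, ...]}. A call has 1 to 12 rows; each row is the pose to reach, as a shift and turn from the pose commanded when the call began, along the tool's axes at that moment; what a row does not reach only later rows make up. A row lasts 1/12 s, in which the tool goes at most 41.7 mm and 7.16 degrees, less where a joint would pass 70% of its speed; a pose out of reach is approached as far as the arm can. A call with a gripper value outside its range is refused whole. The fingers move at their own pace and stop on an object; FORCE is the grip in N (left out, the last holds). Time passes only in rows, so rows that repeat a pose let the fingers close. It gives the time, the measured TCP pose, the force and the opening at its end, in the units of the state.
- bot.observe(): the state, without advancing time (a new reading comes with each control period).
- optics.read_camera(name): name is "scene" or "top"; returns (picture, depth): 400x640x3 uint8, blue, green, red; 400x640 float32, m along the optical axis (not along the pixel's ray), 0 where there is no reading.
- optics.camera_model(name): a dict with "mtx" (3x3 intrinsics, pixels), "dist" ([k1, k2, p1, p2, k3] as OpenCV has them; the pictures are not rectified), "extrinsics" (4x4, takes a point from camera to world coordinates). Camera axes: x right, y up, looking along -z (the intrinsics and any distortion apply to the point x, -y, -z); pixel columns grow to the right and rows downward; lengths in m; the calibration is good to about 2 mm. A picture is of the moment at which its call begins. camera_model takes no time and is no camera call.
- bot.job_done(): hands the job in, once; it reports no verdict.
The state is a dict: "time_s": time; "q": joint angles; "qvel": joint speeds; "joint_efforts": joint torques, N m; "ee_pos": TCP position; "ee_rot": TCP orientation; "force": force on the tool from outside, world axes, zero at the start; "wrist_torque": the same for the moment, N m; "width": finger opening in m.
Only numpy, scipy, OpenCV 4.12 (cv2) and the standard library are available. Lean on these libraries where they do the work, as an engineer would, in place of code of your own. Each camera call takes 0.05 s, during which the arm holds its last target. There are 200 camera calls.

TASK

Push the wooden chopping board left of the hob, the one with the tin on it, along the worktop until it is fully home in the steel corner stop: its long back edge flush against the back rail and its left end against the side rail. Push the board only, gently and without lifting or tipping it; the tin standing on it rides along untouched and must still be standing on the board at the end. Leave the other things where they are and move clear.

Things in the scene. Friction and masses are not known exactly. Their poses are not given: they have to be found in the camera images.
- corner_stop: L-shaped steel stop screwed to the worktop left of the hob, yaw varies; rails 18 mm high, 16 mm thick. Origin: the inner corner, on the worktop. Back rail: inner face in the plane x = 0, runs 250 mm along the stop's own -y (to the right). Side rail: inner face in the plane y = 0, runs 120 mm along its own -x (towards the robot). Jars, a caddy and a mill up to 170 mm high stand behind it.
- board: Loose brown wooden chopping board, 170 mm (its x) by 260 mm (its y) by 22 mm thick, about 0.6 kg, lying flat on the worktop. Origin: centre of its underside. Its +x points to its back edge (to go against the back rail), its +y to its left end (to go against the side rail). When home its centre lies at (-0.085, -0.130) m in the corner stop's frame, with the same yaw. It takes about 3 to 8 N to slide, tin included.
- board_back_left (a point): The board's back left corner, half-way up its 22 mm edge: 85 mm along the board's +x and 130 mm along its +y from its centre.
- board_back_right (a point): The board's back right corner, half-way up its edge: 85 mm along +x and 130 mm along -y from its centre.
- board_front_mid (a point): The middle of the board's long front edge (nearest the robot), half-way up the edge.
- board_right_mid (a point): The middle of the board's right end (next to the hob), half-way up the edge. The black glass hob beside it stands 6 mm above the worktop: fingertips that reach over it must stay higher than that.
- tuna_tin: Low round tin, 86 mm across and 40 mm high, about 0.23 kg, standing loose on the board near its middle, so its top is 62 mm above the worktop. Origin: centre of its underside. It must not be touched.
- salt_shaker: Grey-topped salt shaker, 44 mm across, 90 mm high, on the strip of worktop in front of the hob; bystander. Origin: centre of its underside.
- teaspoon: Metal teaspoon, 130 mm long, 11 mm high, lying on the strip of worktop in front of the hob; bystander. Origin: centre of its underside.

How it is judged:
By the outcome, as a careful person would: the job done as asked, in the order asked, and still so for the second after the job is handed in, with the robot touching nothing.
It also fails if it takes over 72 s, if anything falls off the work surface, if the arm or the gripper's body presses on something with over 40 N, if the wrist force passes 120 N, or if a joint passes its speed limit or range.

## Working session

There is one attempt and no reset: what is moved stays moved. The work goes in short steps, Python scripts to look and compute and a shell command to move; the robot and the scene stay as the last step left them, time stands still between calls to the robot, and variables do not carry over. Pictures are saved under pics/ and viewed, about 8 in all and at most 12, crops included, and the job is handed in when it is done.

```bash
ls; mkdir -p pics; python3 - <<'E'
from station import bot, optics
import cv2,numpy as np
for n in("scene","top"):
    p,d=optics.read_camera(n); cv2.imwrite(f"pics/{n}0.png",p); np.savez(f"pics/{n}0.npz",p=p,d=d)
    m=optics.camera_model(n); print(n,np.round(m["mtx"],1).tolist(),np.round(m["dist"],3),np.round(m["extrinsics"],3).tolist())
s=bot.observe(); print(s["ee_pos"],s["ee_rot"],s["force"],s["time_s"],s["width"])
E
```

```text
pics
scene [[462.2, 0.0, 320.9], [0.0, 462.2, 196.4], [0.0, 0.0, 1.0]] [0.009 0.    0.    0.    0.   ] [[0.972, -0.171, 0.162, 0.764], [0.236, 0.672, -0.702, -0.876], [0.011, 0.721, 0.693, 0.897], [0.0, 0.0, 0.0, 1.0]]
top [[422.0, 0.0, 321.9], [0.0, 422.0, 199.2], [0.0, 0.0, 1.0]] [-0.033  0.     0.     0.     0.   ] [[-0.006, 0.997, -0.083, 0.459], [-1.0, -0.007, -0.005, -0.02], [-0.006, 0.083, 0.997, 1.205], [0.0, 0.0, 0.0, 1.0]]
[ 0.15556976 -0.65612994  0.23004985] [ 0.43903     0.55524679 -0.43808212  0.55410984] [-0.42321269 -0.12234592  0.28740991] 0.1 0.08537101146848669
```

View pics/scene0.png

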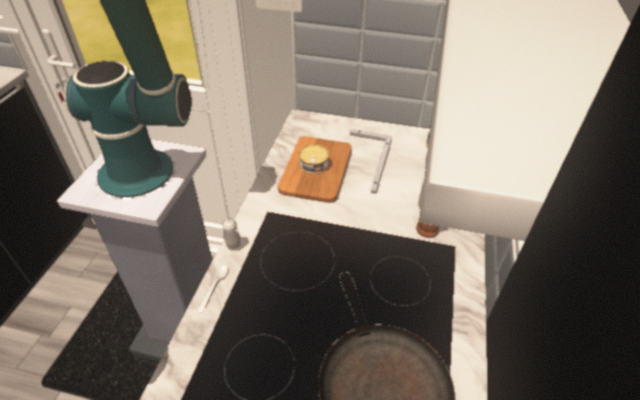

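View pics/top0.png

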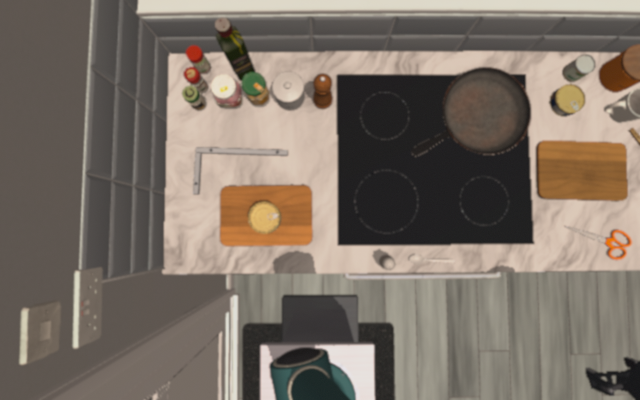

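The scene view shows the board (315,168) with the tin and the L stop behind it. In the top view, the board spans about (220–312, 185–246), the tin is at (264,217), the stop's corner is near (198,150), and the shaker and spoon are at (387,259) and (430,259).

```bash
cat > h.py <<'E'
import cv2,numpy as np
from station import bot,optics
M={n:optics.camera_model(n) for n in("scene","top")}
def ray(n,uv,z):
    m=M[n];E=np.array(m["extrinsics"]);u=cv2.undistortPoints(np.float64(uv).reshape(-1,1,2),np.array(m["mtx"]),np.array(m["dist"]))[:,0]
    d=np.c_[u[:,0],-u[:,1],-np.ones(len(u))]@E[:3,:3].T;o=E[:3,3]
    return o+d*((z-o[2])/d[:,2])[:,None]
def line(pts):  # centroid, direction
    vx,vy,x,y=cv2.fitLine(np.float32(pts),cv2.DIST_HUBER,0,.001,.001).ravel();return np.array([x,y]),np.array([vx,vy])
def boardmask(p):
    h=cv2.cvtColor(p,cv2.COLOR_BGR2HSV);m=cv2.inRange(h,(5,110,60),(20,255,255));r=np.zeros_like(m);r[125:262,165:335]=m[125:262,165:335]
    n,l,s,_=cv2.connectedComponentsWithStats(r);k=1+np.argmax(s[1:,4]);return np.uint8(l==k)*255
def board(p):
    c=max(cv2.findContours(boardmask(p),cv2.RETR_EXTERNAL,cv2.CHAIN_APPROX_NONE)[0],key=cv2.contourArea)
    w=ray("top",c[:,0],.022)[:,:2];(cx,cy),(a,b),t=cv2.minAreaRect(np.float32(w*1000))
    return np.array([cx,cy])/1000,(a,b),t
def stopmask(p):
    h=cv2.cvtColor(p,cv2.COLOR_BGR2HSV)
    return h
def inframe(P,c,yaw):
    R=np.array([[np.cos(yaw),-np.sin(yaw)],[np.sin(yaw),np.cos(yaw)]]);return (np.asarray(P)-c)@R
E
python3 - <<'E'
from h import *
p=np.load("pics/top0.npz")["p"];d=np.load("pics/top0.npz")["d"]
print(board(p))
b=boardmask(p)
crop=p[130:270,170:330];big=cv2.resize(crop,None,fx=4.5,fy=4.5,interpolation=cv2.INTER_CUBIC);cv2.imwrite("pics/c1.png",big[:600])
h=cv2.cvtColor(p,cv2.COLOR_BGR2HSV)
print(h[152,235:241].tolist(),h[165:190:6,196].tolist(),h[170,230:234].tolist(),h[146:160,240].tolist(), h[180,188:206].tolist())
# depth heights
E=np.array(M["top"]["extrinsics"])
v,u=np.mgrid[0:400,0:640];
mt=np.array(M["top"]["mtx"]);X=np.stack([(u-mt[0,2])/mt[0,0],-(v-mt[1,2])/mt[1,1],-np.ones_like(u)],-1)*d[...,None]
W=X@E[:3,:3].T+E[:3,3];np.save("pics/W.npy",W)
print("heights",W[152,240],W[180,196],W[215,235],W[217,264],W[170,230],W[258,387],W[90,290],W[100,322])
E
```

```text
(array([0.5141803 , 0.14422006]), (255.53550720214844, 168.38429260253906), 89.76752471923828)
[[13, 28, 173], [11, 28, 175], [13, 28, 175], [13, 28, 176], [12, 26, 176], [13, 28, 176]] [[12, 29, 175], [11, 28, 174], [13, 28, 175], [13, 26, 116], [12, 29, 175]] [[13, 44, 214], [13, 44, 214], [13, 44, 213], [13, 45, 209]] [[13, 45, 198], [12, 44, 184], [13, 37, 165], [12, 30, 170], [13, 30, 181], [13, 29, 184], [13, 28, 176], [13, 30, 160], [13, 39, 158], [13, 44, 184], [13, 45, 197], [13, 45, 199], [13, 45, 200], [12, 46, 201]] [[13, 45, 212], [13, 45, 212], [13, 44, 213], [13, 44, 210], [14, 45, 200], [12, 39, 181], [12, 33, 171], [13, 29, 170], [13, 28, 173], [13, 29, 168], [13, 28, 146], [13, 32, 127], [13, 41, 155], [13, 45, 192], [12, 45, 205], [12, 45, 205], [13, 44, 203], [13, 45, 202]]
heights [0.69297073 0.21706679 0.02445627] [0.61468677 0.34259395 0.0179254 ] [0.51441598 0.22988633 0.02177662] [0.50666617 0.14288292 0.06020382] [0.64481439 0.24946359 0.00395281] [ 0.39547877 -0.18556685  0.08092875] [0.84881701 0.06979364 0.09111152] [ 0.82823018 -0.0166012   0.06701775]
```

View pics/c1.png

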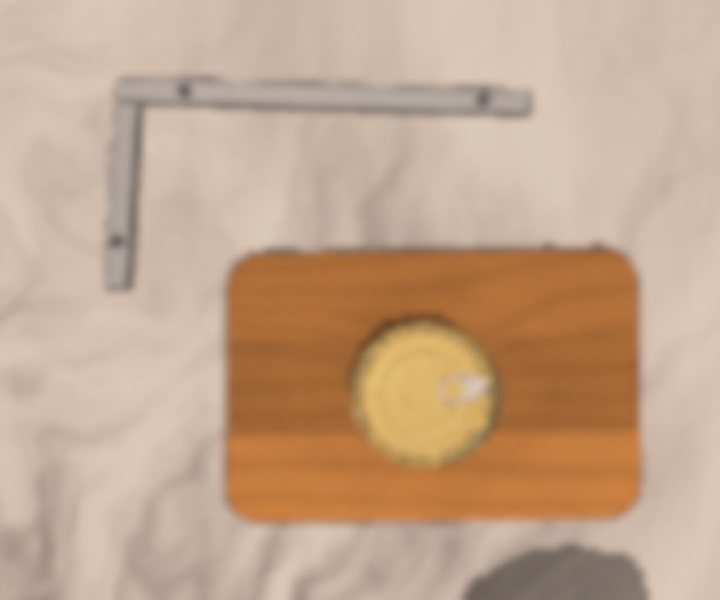

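The crop shows the board almost axis-aligned and the stop turned by about -2°, with its inner corner near crop (140,103). Next I fit the rail centrelines.

```bash
cat >> h.py <<'E'
def railfit(p):
    s=cv2.cvtColor(p,cv2.COLOR_BGR2HSV)[...,1].astype(float)
    def cen(a):
        w=np.clip(42-a,0,None);w[w<3]=0;return (w*np.arange(len(a))).sum()/w.sum()
    back=[(c,146+cen(s[146:162,c])) for c in range(206,284)]
    side=[(188+cen(s[r,188:208]),r) for r in range(160,190)]
    (b0,bd),(s0,sd)=line(ray("top",back,.018)[:,:2]),line(ray("top",side,.018)[:,:2])
    bd=bd*np.sign(bd[1]);sd=sd*np.sign(sd[0])  # +y, +x
    yb=np.arctan2(-bd[0],bd[1]);ys=np.arctan2(sd[1],sd[0])
    nb=np.array([bd[1],-bd[0]]);ns=np.array([-sd[1],sd[0]]) # outward
    A=np.array([nb,ns]);c=np.linalg.solve(A,[nb@b0-.008,ns@s0-.008])
    return c,yb,ys
E
python3 - <<'E'
from h import *
p=np.load("pics/top0.npz")["p"];W=np.load("pics/W.npy")
c,yb,ys=railfit(p);print("corner",c,"yaw",np.degrees([yb,ys]))
# rail ends for size check: back end px, side end px
e=ray("top",[(288,152.7),(196,194)],.018)[:,:2];print("ends in stop",inframe(e,c,yb))
m=boardmask(p);cs=cv2.findContours(m,cv2.RETR_EXTERNAL,cv2.CHAIN_APPROX_NONE)[0];k=max(cs,key=cv2.contourArea)[:,0].astype(float)
w=ray("top",k,.022)[:,:2];ctr=(w.min(0)+w.max(0))/2
r=w-ctr
L={}
for n,sel in dict(back=(r[:,0]>.07)&(abs(r[:,1])<.09),front=(r[:,0]<-.07)&(abs(r[:,1])<.09),left=(r[:,1]>.11)&(abs(r[:,0])<.05),right=(r[:,1]<-.11)&(abs(r[:,0])<.05)).items():
    q,dd=line(w[sel]);L[n]=q;print(n,q,np.degrees(np.arctan2(-dd[0]*np.sign(dd[1]),abs(dd[1])) if n in("back","front") else np.arctan2(dd[1]*np.sign(dd[0]),abs(dd[0]))))
print("ctr",(L["back"][0]+L["front"][0])/2,(L["left"][1]+L["right"][1])/2)
R=lambda a:np.array([[np.cos(a),-np.sin(a)],[np.sin(a),np.cos(a)]])
print("home",c+R(yb)@[-.085,-.13])
t=cv2.inRange(cv2.cvtColor(p,cv2.COLOR_BGR2HSV),(18,60,120),(35,255,255));t[:180]=0;t[250:]=0;t[:,:200]=0;t[:,330:]=0
kk=max(cv2.findContours(t,0,1)[0],key=cv2.contourArea);print("tin",ray("top",[cv2.minEnclosingCircle(kk)[0]],.062),cv2.minEnclosingCircle(kk))
# scene cross-check
ps=np.load("pics/scene0.npz")["p"];h=cv2.cvtColor(ps,cv2.COLOR_BGR2HSV);b=cv2.inRange(h,(5,120,60),(18,255,255));b[:130]=0;b[205:]=0;b[:,:270]=0;b[:,360:]=0
kb=max(cv2.findContours(b,0,1)[0],key=cv2.contourArea);print(cv2.minAreaRect(np.float32(ray("scene",kb[:,0],.022)[:,:2]*1000)))
# shaker & hob left edge, worktop front edge
print("shaker",W[255:262:3,383:391:4].reshape(-1,3).round(3).tolist(), "hob left", ray("top",[(338,90),(338,240),(300,270)],.003).round(3).tolist())
E
```

```text
corner [0.69407755 0.33152857] yaw [-2.284033 -2.232788]
ends in stop [[ 0.00720044 -0.24997115]
 [-0.11962112  0.00658385]]
back [0.59576637 0.14637908] -0.4085862
front [0.43113616 0.14926055] 0.92218906
left [0.5216745  0.27011698] -0.17521252
right [0.51616794 0.01644531] -0.23631337
ctr 0.5134513 0.14328115
home [0.60396415 0.20501939]
tin [[0.50791117 0.1420066  0.062     ]] ((264.26922607421875, 216.5), 16.14891242980957)
((514.7492065429688, 129.45977783203125), (167.95828247070312, 269.2322692871094), 0.3010549247264862)
shaker [[0.401, -0.181, 0.037], [0.402, -0.191, 0.047], [0.394, -0.179, 0.053], [0.395, -0.186, 0.081], [0.388, -0.175, 0.078], [0.388, -0.184, 0.088]] hob left [[0.879, -0.063, 0.003], [0.442, -0.059, 0.003], [0.359, 0.049, 0.003]]
```

```bash
cat >> h.py <<'E'
from scipy.spatial.transform import Rotation as Ro
def go(x,y,z,yawz,ref=None):
    """shift+turn in tool axes to a downward tool whose z (jaw) axis has world azimuth yawz deg; from measured pose"""
    s=bot.observe();R0=Ro.from_quat(s["ee_rot"]);best=None
    for k in(0,180):
        a=np.radians(yawz+k);X=np.array([0,0,-1.]);Z=np.array([np.cos(a),np.sin(a),0]);T=Ro.from_matrix(np.c_[X,np.cross(Z,X),Z])
        rv=(R0.inv()*T).as_rotvec();print("az",yawz+k,"offset",R0.inv().apply(np.array([x,y,z])-s["ee_pos"]).round(4),"rot",rv.round(3),"(q6",s["q"][5].round(2),")")
def st():
    s=bot.observe();R=Ro.from_quat(s["ee_rot"]).as_matrix();print("t",round(s["time_s"],2),"p",s["ee_pos"].round(4),"F",np.round(s["force"],1),"w",round(s["width"],4),"q",np.round(s["q"],2));print("axes x,y,z:",R.T.round(3).tolist())
E
python3 -c "
from h import *
st();go(.45,-.4,.23,90);go(.40,.145,.20,87.7)"
```

```text
t 0.1 p [ 0.1556 -0.6561  0.23  ] F [-0.4 -0.1  0.3] w 0.0854 q [-1.37  0.26  1.61 -0.    1.27 -0.04]
axes x,y,z: [[-0.0, 0.002, -1.0], [0.973, 0.231, 0.0], [0.231, -0.973, -0.002]]
az 90 offset [ 0.0004  0.3456 -0.1813] rot [-2.909 -0.    -0.003] (q6 -0.04 )
az 270 offset [ 0.0004  0.3456 -0.1813] rot [ 0.233 -0.002  0.   ] (q6 -0.04 )
az 87.7 offset [ 0.0316  0.4226 -0.7231] rot [-2.869 -0.    -0.003] (q6 -0.04 )
az 267.7 offset [ 0.0316  0.4226 -0.7231] rot [ 0.273 -0.002  0.   ] (q6 -0.04 )
```

```bash
python3 -m creep '{"offset":[[0,0.345,-0.181],[0,0.345,-0.181],[0,0.345,-0.181],[0,0.345,-0.181],[0,0.345,-0.181],[0,0.345,-0.181],[0,0.345,-0.181],[0,0.345,-0.181],[0,0.345,-0.181],[0,0.345,-0.181],[0,0.345,-0.181],[0,0.345,-0.181]],"delta_rot":[[0.27,0,0],[0.27,0,0],[0.27,0,0],[0.27,0,0],[0.27,0,0],[0.27,0,0],[0.27,0,0],[0.27,0,0],[0.27,0,0],[0.27,0,0],[0.27,0,0],[0.27,0,0]],"fingers":[60,60,60,60,60,60,60,60,60,60,60,60]}'; python3 -c "
from h import *
st();go(.395,.145,.15,87.7)"
```

```text
time_s: 1.1
ee_pos: [0.4499, -0.4004, 0.2308]
ee_rot: [-0.508, -0.492, 0.509, -0.491]
force: [-0.1, 0.1, -0.4]
width: 0.0513
t 1.1 p [ 0.4499 -0.4004  0.2308] F [-0.1  0.1 -0.4] w 0.0513 q [-0.77  0.13  1.77 -0.    1.25  0.84]
axes x,y,z: [[-0.001, 0.0, -1.0], [0.999, -0.035, -0.001], [-0.035, -0.999, -0.0]]
az 87.7 offset [ 0.0809 -0.0737 -0.5431] rot [-3.136e+00 -2.000e-03 -0.000e+00] (q6 0.84 )
az 267.7 offset [ 0.0809 -0.0737 -0.5431] rot [ 0.005 -0.     0.001] (q6 0.84 )
```

```bash
python3 -m creep '{"offset":[[0.04,-0.074,-0.543],[0.04,-0.074,-0.543],[0.04,-0.074,-0.543],[0.04,-0.074,-0.543],[0.04,-0.074,-0.543],[0.04,-0.074,-0.543],[0.04,-0.074,-0.543],[0.04,-0.074,-0.543],[0.04,-0.074,-0.543],[0.04,-0.074,-0.543],[0.04,-0.074,-0.543],[0.04,-0.074,-0.543]],"delta_rot":[[0.005,0,0],[0.005,0,0],[0.005,0,0],[0.005,0,0],[0.005,0,0],[0.005,0,0],[0.005,0,0],[0.005,0,0],[0.005,0,0],[0.005,0,0],[0.005,0,0],[0.005,0,0]],"fingers":[60,60,60,60,60,60,60,60,60,60,60,60]}'; python3 -c "
from h import *
st();go(.40,.145,.06,87.7)"
```

```text
time_s: 2.1
ee_pos: [0.4003, 0.0953, 0.195]
ee_rot: [0.511, 0.488, -0.511, 0.489]
force: [0.4, 0.6, 0.2]
width: 0.0512
t 2.1 p [0.4003 0.0953 0.195 ] F [0.4 0.6 0.2] w 0.0512 q [ 0.17 -0.23  2.17 -0.    1.2   1.79]
axes x,y,z: [[0.001, -0.001, -1.0], [0.999, -0.045, 0.001], [-0.045, -0.999, 0.001]]
az 87.7 offset [ 0.1349 -0.0027 -0.0497] rot [ 3.137e+00 -2.000e-03 -1.000e-03] (q6 1.79 )
az 267.7 offset [ 0.1349 -0.0027 -0.0497] rot [-0.005  0.001 -0.001] (q6 1.79 )
```

```bash
python3 -m creep '{"offset":[[0.02,-0.01,-0.03],[0.05,-0.01,-0.05],[0.08,-0.01,-0.05],[0.11,-0.01,-0.05],[0.135,-0.01,-0.05],[0.135,-0.01,-0.05]],"delta_rot":[[0,0,0],[0,0,0],[0,0,0],[0,0,0],[0,0,0],[0,0,0]],"fingers":[60,60,60,60,60,60]}'; python3 - <<'E'
from h import *
st();go(.392,.145,.004,87.7)
p,d=optics.read_camera("top");q,e=optics.read_camera("scene")
a=cv2.resize(p[150:290,180:340],None,fx=3,fy=3);b=cv2.resize(q[90:230,220:380],None,fx=3,fy=3);cv2.imwrite("pics/c2.png",np.vstack([a,b])[:840:1] if 0 else cv2.resize(np.hstack([a,b]),(800,350)))
E
```

```text
time_s: 2.6
ee_pos: [0.3883, 0.1429, 0.0549]
ee_rot: [-0.507, -0.49, 0.514, -0.487]
force: [-1.6, 0.5, -1.6]
width: 0.0512
t 2.6 p [0.3883 0.1429 0.0549] F [-1.6  0.5 -1.6] w 0.0512 q [ 0.29 -0.04  2.3  -0.    0.89  1.91]
axes x,y,z: [[-0.01, -0.004, -1.0], [0.999, -0.044, -0.01], [-0.044, -0.999, 0.004]]
az 87.7 offset [ 0.0509  0.0041 -0.0024] rot [ 3.138  0.015 -0.006] (q6 1.91 )
az 267.7 offset [ 0.0509  0.0041 -0.0024] rot [-0.003  0.004  0.01 ] (q6 1.91 )
```

View pics/c2.png

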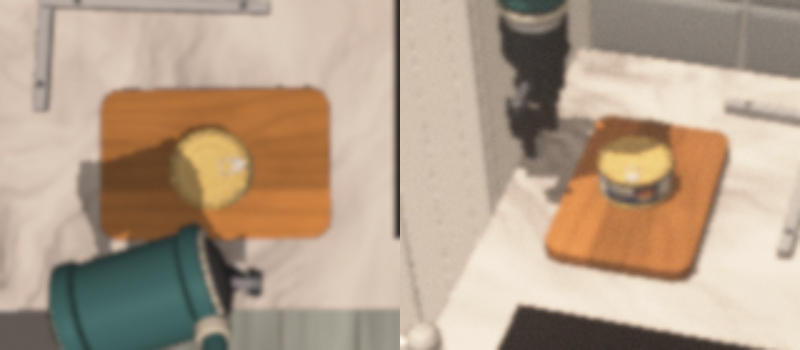

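The tool is in front of the board's front edge with clear worktop beneath it (top half-view, around (235,280)). The board and tin have not moved. Next I descend.

```bash
python3 -m creep '{"offset":[[0.02,0,0],[0.035,0,0],[0.045,0,0],[0.051,0,0],[0.051,0,0],[0.051,0,0]],"delta_rot":[[0,0,0],[0,0,0],[0,0,0],[0,0,0],[0,0,0],[0,0,0]],"fingers":[60,60,60,60,60,60]}'; python3 -c "
from h import *
st();go(.41,.145,.004,87.7)"
```

```text
time_s: 3.2
ee_pos: [0.3937, 0.1456, 0.0097]
ee_rot: [0.511, 0.489, -0.51, 0.489]
force: [-0.0, 0.4, -0.3]
width: 0.051
t 3.2 p [0.3937 0.1456 0.0097] F [-0.   0.4 -0.3] w 0.051 q [ 0.29  0.05  2.32 -0.    0.77  1.91]
axes x,y,z: [[0.001, 0.0, -1.0], [0.999, -0.043, 0.001], [-0.043, -0.999, -0.0]]
az 87.7 offset [ 0.0057  0.0163 -0.0001] rot [ 3.139e+00 -2.000e-03  1.000e-03] (q6 1.91 )
az 267.7 offset [ 0.0057  0.0163 -0.0001] rot [-0.003 -0.    -0.001] (q6 1.91 )
```

```bash
python3 -m creep '{"offset":[[0.003,0,0],[0.005,0.003,0],[0.005,0.006,0],[0.005,0.009,0],[0.005,0.012,0],[0.005,0.015,0],[0.005,0.018,0],[0.005,0.020,0],[0.005,0.022,0],[0.005,0.024,0],[0.005,0.026,0],[0.005,0.028,0]],"delta_rot":[[0,0,0],[0,0,0],[0,0,0],[0,0,0],[0,0,0],[0,0,0],[0,0,0],[0,0,0],[0,0,0],[0,0,0],[0,0,0],[0,0,0]],"fingers":[60,60,60,60,60,60,60,60,60,60,60,60]}'; python3 - <<'E'
from h import *
st();p,_=optics.read_camera("top");print(board(p));cv2.imwrite("pics/t3.png",p)
E
```

```text
time_s: 4.2
ee_pos: [0.4178, 0.1442, 0.0031]
ee_rot: [-0.509, -0.491, 0.512, -0.488]
force: [-7.6, 1.3, 5.8]
width: 0.0513
t 4.2 p [0.4178 0.1442 0.0031] F [-7.6  1.3  5.8] w 0.0513 q [0.28 0.1  2.27 0.   0.77 1.89]
axes x,y,z: [[-0.006, -0.001, -1.0], [0.999, -0.042, -0.006], [-0.042, -0.999, 0.001]]
(array([0.51706653, 0.14368221]), (254.48056030273438, 168.671142578125), 89.76502227783203)
```

```bash
python3 -m creep '{"offset":[[-0.003,0,0],[-0.003,0,0],[-0.003,0.002,0],[-0.003,0.005,0],[-0.003,0.008,0],[-0.003,0.011,0],[-0.003,0.014,0],[-0.003,0.017,0],[-0.003,0.020,0],[-0.003,0.023,0],[-0.003,0.026,0],[-0.003,0.029,0]],"delta_rot":[[0,0,0],[0,0,0],[0,0,0],[0,0,0],[0,0,0],[0,0,0],[0,0,0],[0,0,0],[0,0,0],[0,0,0],[0,0,0],[0,0,0]],"fingers":[60,60,60,60,60,60,60,60,60,60,60,60]}'; python3 - <<'E'
from h import *
st();p,_=optics.read_camera("top");print(board(p));cv2.imwrite("pics/t4.png",p)
E
```

```text
time_s: 5.25
ee_pos: [0.45, 0.1431, 0.0068]
ee_rot: [-0.51, -0.489, 0.511, -0.489]
force: [-3.1, -0.5, -2.0]
width: 0.051
t 5.25 p [0.45   0.1431 0.0068] F [-3.1 -0.5 -2. ] w 0.051 q [ 0.26  0.15  2.22 -0.    0.78  1.87]
axes x,y,z: [[-0.0, -0.0, -1.0], [0.999, -0.042, -0.0], [-0.042, -0.999, 0.0]]
(array([0.54795288, 0.13921016]), (256.62286376953125, 167.04934692382812), 87.47335815429688)
```

```bash
python3 -m creep '{"offset":[[0,0.003,0],[0,0.007,0],[0,0.010,0],[0,0.014,0],[0,0.017,0],[0,0.021,0],[0,0.024,0],[0,0.028,0],[0,0.031,0],[0,0.035,0],[0,0.038,0],[0,0.041,0]],"delta_rot":[[0,0,0],[0,0,0],[0,0,0],[0,0,0],[0,0,0],[0,0,0],[0,0,0],[0,0,0],[0,0,0],[0,0,0],[0,0,0],[0,0,0]],"fingers":[60,60,60,60,60,60,60,60,60,60,60,60]}'; python3 - <<'E'
from h import *
st();p,_=optics.read_camera("top");b=board(p);c=np.array([.69408,.33153]);print(b,inframe(b[0],c,np.radians(-2.28)))
cv2.imwrite("pics/t5.png",cv2.resize(p[110:290,170:350],None,fx=3.3,fy=3.3))
E
```

```text
time_s: 6.3
ee_pos: [0.4908, 0.1415, 0.007]
ee_rot: [-0.51, -0.489, 0.511, -0.489]
force: [-6.2, 0.2, 3.3]
width: 0.051
t 6.3 p [0.4908 0.1415 0.007 ] F [-6.2  0.2  3.3] w 0.051 q [0.23 0.21 2.14 0.   0.8  1.84]
axes x,y,z: [[-0.001, 0.0, -1.0], [0.999, -0.042, -0.001], [-0.042, -0.999, 0.0]]
(array([0.58819159, 0.13727296]), (256.55633544921875, 167.0559844970703), 87.47854614257812) [-0.09807645 -0.19831581]
```

View pics/t5.png

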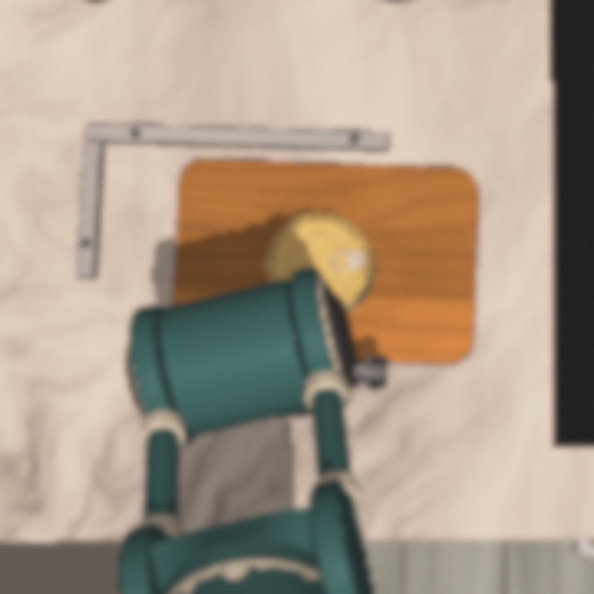

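The board is aligned with the back rail and about 13 mm short of it. The tin is centred and the hob is clear. I push on to about 2 mm short, then back off.

```bash
python3 -m creep '{"offset":[[0,0.002,0],[0,0.004,0],[0,0.006,0],[0,0.008,0],[0,0.010,0],[0,0.011,0],[0,0.011,0],[0,0.0,0],[0,-0.015,0],[0,-0.030,0],[0,-0.045,0],[0,-0.045,0]],"delta_rot":[[0,0,0],[0,0,0],[0,0,0],[0,0,0],[0,0,0],[0,0,0],[0,0,0],[0,0,0],[0,0,0],[0,0,0],[0,0,0],[0,0,0]],"fingers":[60,60,60,60,60,60,60,60,60,60,60,60]}'; python3 -c "
from h import *
st();go(.45,.14,.16,87.7);p,_=optics.read_camera('top');b=board(p);c=np.array([.69408,.33153]);print(b,inframe(b[0],c,np.radians(-2.28)))"
```

```text
time_s: 7.35
ee_pos: [0.4437, 0.1432, 0.0067]
ee_rot: [-0.51, -0.49, 0.51, -0.49]
force: [-0.6, 0.4, -0.6]
width: 0.0513
t 7.35 p [0.4437 0.1432 0.0067] F [-0.6  0.4 -0.6] w 0.0513 q [ 0.26  0.14  2.23 -0.    0.78  1.87]
axes x,y,z: [[-0.0, -0.0, -1.0], [0.999, -0.041, -0.0], [-0.041, -0.999, 0.0]]
az 87.7 offset [-0.1533  0.0064  0.003 ] rot [ 3.14  0.   -0.  ] (q6 1.87 )
az 267.7 offset [-0.1533  0.0064  0.003 ] rot [-0.001  0.     0.   ] (q6 1.87 )
(array([0.59955322, 0.13696814]), (257.13525390625, 168.47653198242188), 87.3639907836914) [-0.08671169 -0.19816839]
```

```bash
python3 -m creep '{"offset":[[-0.03,0,0],[-0.06,0,0],[-0.09,0,0],[-0.12,0,0],[-0.15,0.02,0.03],[-0.15,0.05,0.06],[-0.15,0.08,0.10],[-0.15,0.11,0.13],[-0.15,0.15,0.16],[-0.15,0.15,0.16],[-0.15,0.15,0.16],[-0.15,0.15,0.16]],"delta_rot":[[0,0,0],[0,0,0],[0,0,0],[0,0,0],[-0.12,0,0],[-0.24,0,0],[-0.36,0,0],[-0.48,0,0],[-0.60,0,0],[-0.72,0,0],[-0.84,0,0],[-0.96,0,0]],"fingers":[60,60,60,60,60,60,60,60,60,60,60,60]}'; python3 -c "
from h import *
st();go(.595,-.028,.16,-2.3);"
```

```text
time_s: 8.4
ee_pos: [0.5923, -0.0252, 0.1576]
ee_rot: [0.226, 0.669, -0.226, 0.672]
force: [-1.0, 0.1, -0.4]
width: 0.0514
t 8.4 p [ 0.5923 -0.0252  0.1576] F [-1.   0.1 -0.4] w 0.0514 q [-0.08  0.16  1.86 -0.    1.11  0.57]
axes x,y,z: [[0.004, -0.001, -1.0], [0.605, 0.796, 0.002], [0.796, -0.605, 0.004]]
az -2.3 offset [-0.0023 -0.0006  0.0038] rot [-0.61   0.004 -0.001] (q6 0.57 )
az 177.7 offset [-0.0023 -0.0006  0.0038] rot [ 2.532e+00 -1.000e-03 -5.000e-03] (q6 0.57 )
```

```bash
python3 -m creep '{"offset":[[0,0,0.004],[0,0,0.004],[0,0,0.004],[0,0,0.004],[0,0,0.004],[0,0,0.004],[0.03,0,0.004],[0.06,0,0.004],[0.09,0,0.004],[0.10,0,0.004],[0.10,0,0.004],[0.10,0,0.004]],"delta_rot":[[-0.12,0,0],[-0.24,0,0],[-0.36,0,0],[-0.48,0,0],[-0.60,0,0],[-0.61,0,0],[-0.61,0,0],[-0.61,0,0],[-0.61,0,0],[-0.61,0,0],[-0.61,0,0],[-0.61,0,0]],"fingers":[60,60,60,60,60,60,60,60,60,60,60,60]}'; python3 -c "
from h import *
st();go(.595,-.028,.008,-2.3);
p,_=optics.read_camera('top')
cv2.imwrite('pics/t6.png',cv2.resize(p[110:290,170:370],None,fx=3,fy=3))"
```

```text
time_s: 9.4
ee_pos: [0.5927, -0.0254, 0.0571]
ee_rot: [0.016, 0.707, -0.016, 0.707]
force: [0.0, 0.2, 1.0]
width: 0.0514
t 9.4 p [ 0.5927 -0.0254  0.0571] F [0.  0.2 1. ] w 0.0514 q [-0.08  0.28  1.94 -0.    0.93 -0.04]
axes x,y,z: [[0.0, -0.0, -1.0], [0.044, 0.999, -0.0], [0.999, -0.044, 0.0]]
az -2.3 offset [ 0.0491 -0.0024  0.0024] rot [-0.004  0.     0.   ] (q6 -0.04 )
az 177.7 offset [ 0.0491 -0.0024  0.0024] rot [ 3.137  0.    -0.   ] (q6 -0.04 )
```

View pics/t6.png

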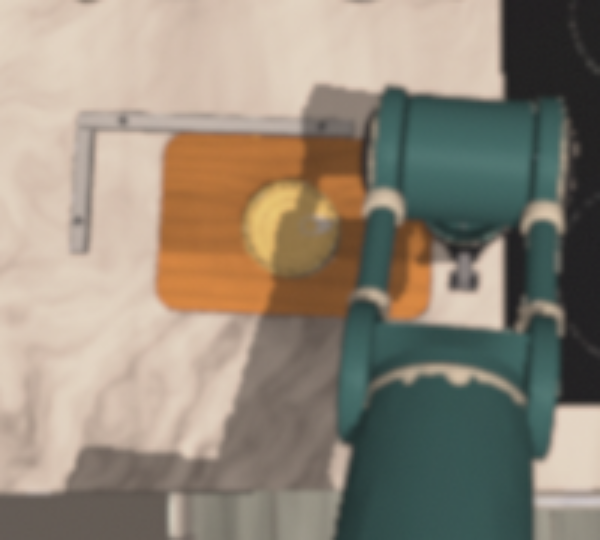

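The finger tip is over the worktop strip between the board's right end and the hob (462,278). The board is just short of the back rail. I descend and push left.

```bash
python3 -m creep '{"offset":[[0.02,-0.003,0],[0.035,-0.003,0],[0.045,-0.003,0],[0.049,-0.003,0],[0.049,0,0],[0.049,0.003,0],[0.049,0.007,0],[0.049,0.011,0],[0.049,0.015,0],[0.049,0.018,0],[0.049,0.021,0],[0.049,0.024,0]],"delta_rot":[[0,0,0],[0,0,0],[0,0,0],[0,0,0],[0,0,0],[0,0,0],[0,0,0],[0,0,0],[0,0,0],[0,0,0],[0,0,0],[0,0,0]],"fingers":[60,60,60,60,60,60,60,60,60,60,60,60]}'; python3 -m creep '{"offset":[[0,0.003,0],[0,0.006,0],[0,0.009,0],[0,0.012,0],[0,0.015,0],[0,0.018,0],[0,0.021,0],[0,0.024,0],[0,0.027,0],[0,0.030,0],[0,0.033,0],[0,0.036,0]],"delta_rot":[[0,0,0],[0,0,0],[0,0,0],[0,0,0],[0,0,0],[0,0,0],[0,0,0],[0,0,0],[0,0,0],[0,0,0],[0,0,0],[0,0,0]],"fingers":[60,60,60,60,60,60,60,60,60,60,60,60]}'; python3 -c "
from h import *
st();
p,_=optics.read_camera('top')
cv2.imwrite('pics/t7.png',cv2.resize(p[110:290,170:370],None,fx=3,fy=3))"
```

```text
time_s: 10.45
ee_pos: [0.5936, -0.0021, 0.0084]
ee_rot: [0.014, 0.707, -0.016, 0.707]
force: [-0.9, -5.9, 2.3]
width: 0.0516
time_s: 11.45
ee_pos: [0.5951, 0.0335, 0.0084]
ee_rot: [0.014, 0.707, -0.016, 0.707]
force: [0.6, -6.3, 2.1]
width: 0.0513
t 11.45 p [0.5951 0.0335 0.0084] F [ 0.6 -6.3  2.1] w 0.0513 q [ 0.02  0.35  1.95 -0.    0.84  0.06]
axes x,y,z: [[0.001, -0.002, -1.0], [0.042, 0.999, -0.002], [0.999, -0.042, 0.001]]
```

View pics/t7.png

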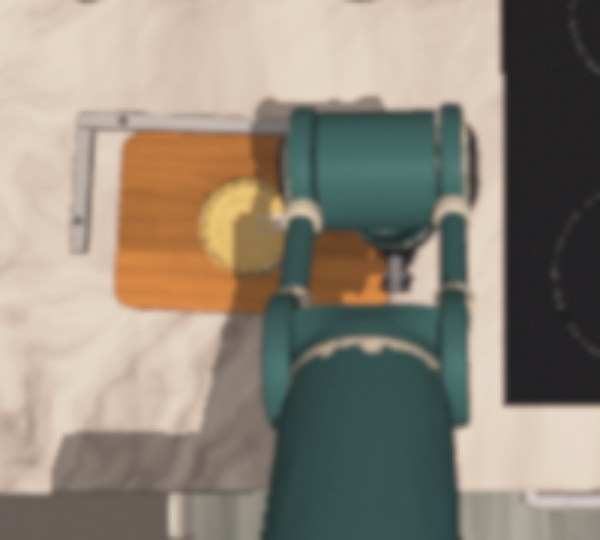

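Sliding as planned: the board's left end is at crop x≈118 and the rail face at about 92. Push force is about 6 N and the tin is riding along.

```bash
python3 -m creep '{"offset":[[0,0.003,0],[0,0.006,0],[0,0.009,0],[0,0.012,0],[0,0.015,0],[0,0.017,0],[0,0.019,0],[0,0.021,0],[0,0.023,0],[0,0.025,0],[0,0.026,0],[0,0.027,0]],"delta_rot":[[0,0,0],[0,0,0],[0,0,0],[0,0,0],[0,0,0],[0,0,0],[0,0,0],[0,0,0],[0,0,0],[0,0,0],[0,0,0],[0,0,0]],"fingers":[60,60,60,60,60,60,60,60,60,60,60,60]}';python3 -m creep '{"offset":[[0,0.0007,0],[0,0.0014,0],[0,0.002,0]],"delta_rot":[[0,0,0],[0,0,0],[0,0,0]],"fingers":[60,60,60]}';python3 -m creep '{"offset":[[0,0.0007,0],[0,0.0014,0]],"delta_rot":[[0,0,0],[0,0,0]],"fingers":[60,60]}'
```

```text
time_s: 12.5
ee_pos: [0.5963, 0.0605, 0.0084]
ee_rot: [0.014, 0.707, -0.016, 0.707]
force: [0.1, -5.8, 3.2]
width: 0.0512
time_s: 12.75
ee_pos: [0.5963, 0.0625, 0.0084]
ee_rot: [0.014, 0.707, -0.016, 0.707]
force: [-0.8, -6.0, 3.0]
width: 0.051
time_s: 12.92
ee_pos: [0.5964, 0.0635, 0.0084]
ee_rot: [0.014, 0.707, -0.016, 0.707]
force: [-0.2, -9.7, 3.5]
width: 0.0514
```

```bash
python3 -m creep '{"offset":[[0,0.0005,0],[0,0.001,0]],"delta_rot":[[0,0,0],[0,0,0]],"fingers":[60,60]}';python3 -c "
from h import *
st();p,_=optics.read_camera('top');cv2.imwrite('pics/t8.png',p)"
```

```text
time_s: 13.08
ee_pos: [0.5964, 0.0636, 0.0084]
ee_rot: [0.013, 0.707, -0.016, 0.707]
force: [-0.6, -12.4, 4.0]
width: 0.0509
t 13.08 p [0.5964 0.0636 0.0084] F [ -0.6 -12.4   4. ] w 0.0509 q [ 0.07  0.35  1.94 -0.01  0.85  0.11]
axes x,y,z: [[0.0, -0.004, -1.0], [0.042, 0.999, -0.004], [0.999, -0.042, 0.001]]
```

Force rose to 12 N while the tool stopped at y=0.0636 (0.064 expected), so the left end is against the side rail. I back off and go round for the final front push.

```bash
python3 -m creep '{"offset":[[0,-0.01,0],[0,-0.03,0],[-0.03,-0.03,0],[-0.07,-0.03,0],[-0.11,-0.03,0],[-0.15,-0.03,0],[-0.15,0,-0.03],[-0.15,0.03,-0.06],[-0.15,0.06,-0.09],[-0.15,0.09,-0.12],[-0.15,0.12,-0.14],[-0.15,0.14,-0.145]],"delta_rot":[[0,0,0],[0,0,0],[0,0,0],[0,0,0],[0,0,0],[0,0,0],[0.12,0,0],[0.24,0,0],[0.36,0,0],[0.48,0,0],[0.6,0,0],[0.72,0,0]],"fingers":[60,60,60,60,60,60,60,60,60,60,60,60]}'; python3 -c "
from h import *
st();go(.465,.205,.15,-92.3);"
```

```text
time_s: 14.13
ee_pos: [0.4535, 0.2138, 0.1575]
ee_rot: [0.262, 0.658, -0.262, 0.656]
force: [0.1, 1.2, -0.1]
width: 0.0513
t 14.13 p [0.4535 0.2138 0.1575] F [ 0.1  1.2 -0.1] w 0.0513 q [ 0.39 -0.    2.05  0.    1.1   1.15]
axes x,y,z: [[-0.002, 0.001, -1.0], [0.689, 0.725, -0.001], [0.725, -0.689, -0.002]]
az -92.3 offset [0.0074 0.0016 0.0144] rot [ 0.851 -0.002  0.002] (q6 1.15 )
az 87.7 offset [0.0074 0.0016 0.0144] rot [-2.291e+00 -2.000e-03 -2.000e-03] (q6 1.15 )
```

```bash
python3 -m creep '{"offset":[[0,0.002,0.014],[0,0.002,0.014],[0,0.002,0.014],[0,0.002,0.014],[0,0.002,0.014],[0,0.002,0.014],[0,0.002,0.014],[0.03,0.002,0.014],[0.06,0.002,0.014],[0.09,0.002,0.014],[0.10,0.002,0.014],[0.10,0.002,0.014]],"delta_rot":[[0.12,0,0],[0.24,0,0],[0.36,0,0],[0.48,0,0],[0.6,0,0],[0.72,0,0],[0.85,0,0],[0.85,0,0],[0.85,0,0],[0.85,0,0],[0.85,0,0],[0.85,0,0]],"fingers":[60,60,60,60,60,60,60,60,60,60,60,60]}'; python3 -c "
from h import *
st();go(.465,.205,.008,-92.28)
p,_=optics.read_camera('top');b=board(p);c=np.array([.69408,.33153]);print(b,inframe(b[0],c,np.radians(-2.28)))
cv2.imwrite('pics/t9.png',cv2.resize(p[110:290,170:370],None,fx=3,fy=3))"
```

```text
time_s: 15.13
ee_pos: [0.4655, 0.2029, 0.0545]
ee_rot: [-0.506, -0.493, 0.511, -0.49]
force: [-0.3, -0.1, -0.4]
width: 0.0515
t 15.13 p [0.4655 0.2029 0.0545] F [-0.3 -0.1 -0.4] w 0.0515 q [0.36 0.14 2.11 0.   0.9  1.97]
axes x,y,z: [[-0.007, -0.002, -1.0], [0.999, -0.034, -0.007], [-0.034, -0.999, 0.002]]
az -92.28 offset [ 0.0465 -0.0002 -0.0022] rot [0.005 0.002 0.007] (q6 1.97 )
az 87.72 offset [ 0.0465 -0.0002 -0.0022] rot [-3.136 -0.011  0.004] (q6 1.97 )
(array([0.6023396 , 0.20653983]), (256.76641845703125, 168.91790771484375), 87.76102447509766) [-0.08669529 -0.12854093]
```

View pics/t9.png

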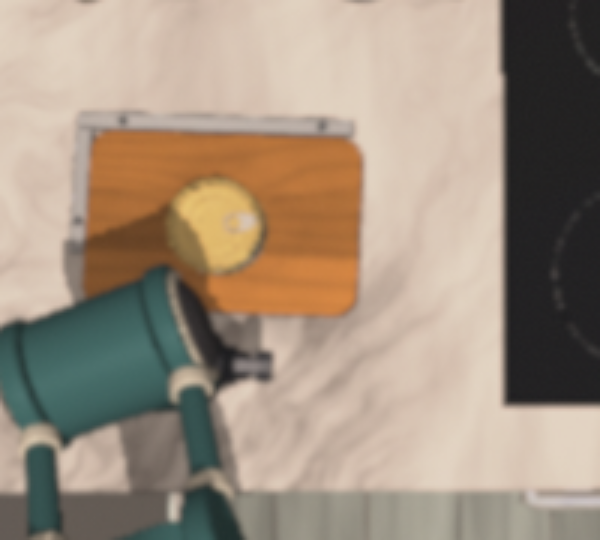

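The board's left end is against the side rail (crop x≈88), with about 2 mm left at the back rail. The fingers stand clear in front of the edge. Now the final front push.

```bash
python3 -m creep '{"offset":[[0.02,0,0],[0.035,0,0],[0.044,0,0],[0.047,0,0],[0.047,0.005,0],[0.047,0.010,0],[0.047,0.015,0],[0.047,0.020,0],[0.047,0.025,0],[0.047,0.029,0],[0.047,0.033,0],[0.047,0.035,0]],"delta_rot":[[0.004,0,0],[0.004,0,0],[0.004,0,0],[0.004,0,0],[0.004,0,0],[0.004,0,0],[0.004,0,0],[0.004,0,0],[0.004,0,0],[0.004,0,0],[0.004,0,0],[0.004,0,0]],"fingers":[60,60,60,60,60,60,60,60,60,60,60,60]}';python3 -m creep '{"offset":[[0,0.001,0],[0,0.002,0],[0,0.003,0]],"delta_rot":[[0,0,0],[0,0,0],[0,0,0]],"fingers":[60,60,60]}';python3 -m creep '{"offset":[[0,0.0007,0],[0,0.0014,0]],"delta_rot":[[0,0,0],[0,0,0]],"fingers":[60,60]}'
```

```text
time_s: 16.18
ee_pos: [0.5046, 0.2028, 0.011]
ee_rot: [0.51, 0.49, -0.509, 0.49]
force: [0.0, 0.1, 0.8]
width: 0.0514
time_s: 16.43
ee_pos: [0.5048, 0.2026, 0.0105]
ee_rot: [-0.508, -0.491, 0.511, -0.489]
force: [-6.4, 0.9, 6.2]
width: 0.0513
time_s: 16.6
ee_pos: [0.5052, 0.2023, 0.0103]
ee_rot: [-0.508, -0.491, 0.511, -0.489]
force: [-7.8, -0.1, 5.4]
width: 0.0513
```

```bash
for i in 1; do python3 -m creep '{"offset":[[0.002,0.0007,0],[0.003,0.0014,0],[0.003,0.002,0]],"delta_rot":[[0,0,0],[0,0,0],[0,0,0]],"fingers":[60,60,60]}'; done; python3 -m creep '{"offset":[[0,0.0007,0],[0,0.001,0]],"delta_rot":[[0,0,0],[0,0,0]],"fingers":[60,60]}'
```

```text
time_s: 16.85
ee_pos: [0.5068, 0.202, 0.007]
ee_rot: [-0.507, -0.492, 0.511, -0.489]
force: [-7.8, 0.3, 3.7]
width: 0.0514
time_s: 17.02
ee_pos: [0.5068, 0.202, 0.0069]
ee_rot: [-0.507, -0.492, 0.512, -0.489]
force: [-10.8, 0.4, 7.3]
width: 0.0515
```

```bash
python3 -m creep '{"offset":[[0,0.001,0],[0,0.0015,0]],"delta_rot":[[0,0,0],[0,0,0]],"fingers":[60,60]}'; python3 -m creep '{"offset":[[0,-0.008,0],[0,-0.02,0],[0,-0.04,0],[-0.03,-0.05,0],[-0.07,-0.06,0],[-0.11,-0.06,0],[-0.14,-0.06,0.03],[-0.14,-0.06,0.07],[-0.14,-0.06,0.11],[-0.14,-0.05,0.15],[-0.14,-0.05,0.19],[-0.14,-0.05,0.23]],"delta_rot":[[0,0,0],[0,0,0],[0,0,0],[0,0,0],[0,0,0],[0,0,0],[0,0,0],[0,0,0],[0,0,0],[0,0,0],[0,0,0],[0,0,0]],"fingers":[60,60,60,60,60,60,60,60,60,60,60,60]}'; python3 - <<'E'
from h import *
st();p,_=optics.read_camera('top');q,_=optics.read_camera('scene')
b=board(p);c,yb,ys=np.array([.69408,.33153]),np.radians(-2.28),0;print(b,inframe(b[0],c,yb))
a=cv2.resize(p[140:250,180:310],(400,338),interpolation=cv2.INTER_CUBIC);e=cv2.resize(q[110:220,280:410],(400,338),interpolation=cv2.INTER_CUBIC);cv2.imwrite('pics/t10.png',np.hstack([a,e]))
E
```

```text
time_s: 17.18
ee_pos: [0.5068, 0.202, 0.0069]
ee_rot: [-0.506, -0.493, 0.513, -0.488]
force: [-15.3, 1.4, 13.1]
width: 0.0511
time_s: 18.18
ee_pos: [0.4538, -0.0272, 0.1483]
ee_rot: [0.51, 0.49, -0.509, 0.491]
force: [1.4, 0.1, -0.7]
width: 0.051
t 18.18 p [ 0.4538 -0.0272  0.1483] F [ 1.4  0.1 -0.7] w 0.051 q [-0.11 -0.09  2.15 -0.    1.08  1.49]
axes x,y,z: [[0.002, -0.001, -1.0], [0.999, -0.037, 0.002], [-0.037, -0.999, 0.001]]
(array([0.60441522, 0.20645157]), (256.68231201171875, 167.7588653564453), 87.67387390136719) [-0.0846178  -0.12854655]
```

View pics/t10.png

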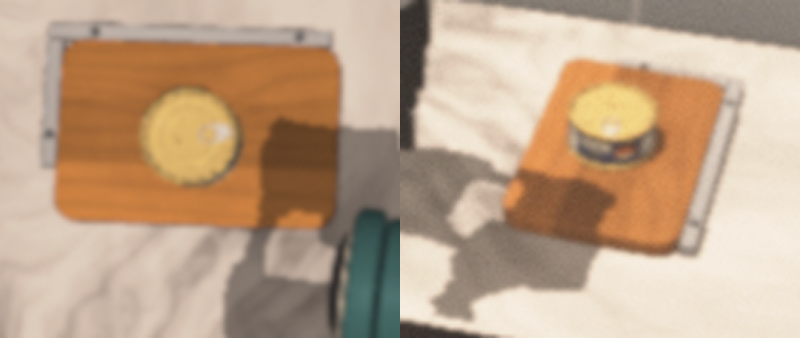

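The board is flush in the stop in both views, the tin is standing mid-board, and the arm is clear. I hand in.

```bash
python3 -c "
from h import *
bot.job_done();st()"
```

```text
the job is handed in; nothing more can be done
the job is handed in; nothing more can be done
```

The board is home in the corner stop with the tin still standing near its middle, and I have handed the job in (about 18 s of robot time used of the 72 s).

I pushed the front edge with two spread fingers at the stop's yaw until it was about 2 mm short of the back rail. Then I pushed the right end left until it met the side rail, with force rising to 12 N at the expected position. Last came a front push that stopped dead at the back rail at 15 N, and I lifted clear.

- **Final position:** the last top view put the board's centre at (-0.0846, -0.1285) m in the stop's frame, against a target of (-0.085, -0.130).
- **Yaw:** about -2.33°, against -2.28° for the stop.
- **One disagreement:** the 1.5 mm difference along the stop's y puts the board nominally past the rail. I take it as bias in the image mask, because the push force showed contact there.
- **Upward force:** the wrist read up to 13 N upward during the last front push. I did not find the cause, but no tipping was visible in the last views.
- **Not re-checked:** I did not measure the shaker and teaspoon again at the end. The tool crossed that strip about 0.2 m above the worktop, and no contact force showed at the end of those moves.

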